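# Read the third click on the tube photometer

## Robot

A 7-joint arm with a two-finger parallel gripper is mounted at the origin on the work surface. World frame = base frame: x ahead of the robot, y to its left, z up, the work surface at z = 0. Lengths are in m, angles in rad, forces in N, time in s.
With the tool pointing down it reaches from about 0.4 to 0.85 m from the base axis. Payload 6.9 kg.
Tool frame: the origin (TCP) lies at the very end of the fingers, on their centre line; the grasp point (between the pads) lies 19 mm behind it; z points along the fingers, y is the line along which they close (so a half turn about z gives the same grasp; the last joint's range is limited). The gripper opens to 85 mm and grips with 20 to 120 N. Pads are 22 mm wide; open, the fingers measure 114 mm over their backs; the gripper's body (76 mm by 85 mm) begins 54 mm behind the grasp point. The pads swing forward as they close: fully open they stand 13 mm farther back than shut.
Start: joints at [1.272, 0.507, -0.238, 1.5, 0.126, 1.149, -0.155], TCP at [0.246, -0.575, 0.231] pointing down, gripper open.
Joint ranges: [-3.08, 3.08], [-0.24, 2.05], [-1.43, 1.35], [0, 2.5], [-1.52, 4.66], [0.17, 1.96], [-2.89, 2.89]. Speed limits (rad/s): [2.39, 2.39, 3.14, 3.14, 3.14, 3.14, 3.14].

## Interface

Orientations are given as a 3x3 rotation matrix whose columns are the frame's x, y, z axes.
In Python, from station import * gives the robot as it stands. The module is installed in compiled form; this text tells all that it offers.
- The arm moves only by the tool arm_command, never from a script. Its argument "plan" is a list of rows, each a list of 4 numbers: the shift along the tool's x, y, z in m, then the turn about the tool's z in degrees. In form: [[tx, ty, tz, twist], ...]. A call has 1 to 12 rows; each row is the pose to reach, as a shift and turn from the pose commanded when the call began, along the tool's axes at that moment; what a row does not reach only later rows make up. A row lasts 1/12 s, in which the tool goes at most 41.7 mm and 7.16 degrees, less where a joint would pass 70% of its speed; a pose out of reach is approached as far as the arm can. A call with a gripper value outside its range is refused whole. "jaw" is the opening, from -1 (shut) to 1 (fully open), set as the call begins (left out, the last holds). The fingers move at their own pace and stop on an object; the grip force is fixed at half the most. Time passes only in rows, so rows that repeat a pose let the fingers close. It gives the time, the measured TCP pose, the force, the opening and the grip force at its end, in the units of the state.
- observe(): the state, without advancing time (a new reading comes with each control period).
- read_camera(name): name is "side" or "top" or "wrist"; returns the picture (420x560x3 uint8, red, green, blue); there is no depth.
- camera_params(name): a dict with "intrinsics" (3x3 intrinsics, pixels), "R" (3x3) and "t" (3): a world point X has camera coordinates R X + t. Camera axes: x right, y down, z forward; pixel columns grow to the right and rows downward; lengths in m; the calibration is good to about 2 mm. A picture is of the moment at which its call begins: read the wrist's pose just before it. camera_params takes no time and is no camera call; for the wrist camera it gives the pose at the moment of the call.
- close_job(): hands the job in; it is judged then, once.
Trained networks look in the newest picture that a camera, given by its name, has taken for a name from the list of things; names that differ only in an ending like _2 or _b are one class to them, and where a whole thing is asked for, a point or a joint stands for the part that bears it (a point fixed in the world has none). Each returns a list of dicts, best first, with "confidence" (0 to 1); they miss things now and then, are a little off and sometimes report something else, mostly with a low value. They report only what shows in the picture. A call takes as long as a camera call. They do not tell look-alikes from the thing itself.
- look_for(camera, query): "box" ([left, top, right, bottom] in pixels, round what is visible of it).
- masks_of(camera, query): "region" (420x560 bool, what is visible of it) and "box" ([left, top, right, bottom] in pixels, round what is visible of it).
- landmark_of(camera, query): "xy" ([column, row] in pixels: a listed point, or the origin of a listed thing).
The state is a dict: "time": time; "joints": joint angles; "qd": joint speeds; "tau": joint torques, N m; "tcp_pos": TCP position; "eef_rot": TCP orientation; "ft_force": force on the tool from outside, world axes, zero at the start; "wrist_torque": the same for the moment, N m; "opening": finger opening in m; "grasp_force": force on a finger pad.
Only numpy, scipy, OpenCV 4.12 (cv2) and the standard library are available. Lean on these libraries where they do the work, as an engineer would, in place of code of your own. Each camera call takes 0.05 s, during which the arm holds its last target. There are 200 camera calls.

## Task

Take the tall capped vial from the tube rack, stand it fully home in the one open cell of the photometer's turret and let go of it. Then turn the turret's bar knob clockwise, counting the clicks, to the third click stop, so that the vial stands at the optical block, without running on past that stop. The turret is sprung and runs back if it is let go, so finish while still holding the knob at the third stop with the gripper; leave the other glassware where it stands.

Things in the scene. Friction and masses are not known exactly. Their poses are not given: they have to be found in the camera images.
- vial_center (a point): centre, half-way up, of the tall vial: amber glass tube 16 mm across, ribbed white cap 20 mm across and 22 mm tall, 96 mm tall in all (cap's middle 37 mm above this point, foot 48 mm below), 28 to 49 g. z runs up to the cap. Starts upright in a hole of the rack, foot 35 mm below the rack's top; the two vials beside it are 68 mm or more away and much shorter (66 mm)
- rack: fixed white tube rack, block 190 x 50 x 45 mm (x, y, z) with five 19 mm holes 34 mm apart along its x axis; origin at the centre of its underside, on the bench. The vials are best gripped across the rack, along its y axis
- cell_mouth (a point): centre of the mouth of the turret's one open cell, level with all the cells' tops, 128 mm above the bench: upright round socket 19.6 mm wide inside, 24 mm outside, 45 mm deep, 70 mm from the turret's axis. The 17 other cells are closed by plugs 2 mm proud. With the vial home its centre is 3 mm above this point. Frame turns with the turret; x points to the axis, z up
- knob: black bar knob on the turret's upright axis, fixed to the turret: bar 50 mm long (its x axis), 14 mm wide (y), 30 mm tall (z), origin at the bar's centre, 157 mm above the bench; below the bar, a 20 mm stem. The bar's top is at 172 mm, the top of a seated vial at 179 mm. The bar's -x end points at the open cell
- turret (a joint): turret and knob angle, rad: 0 at rest on the end stop, growing clockwise seen from above, to 1.92. Rest is 0; the first, second and third click stops are at 0.349, 0.698, 1.047 (every 20 degrees). A spring (0.10 N m at 0, 0.13 at the third stop) always drives it back to 0. A click: 0.07 N m against the turn, then, past half-way to the next stop, with it; clicks do not hold it against the spring
- beam (a point): fixed point where the beam crosses the ring of cells, beside the optical block, level with the cells' tops, 128 mm above the bench and 70 mm from the turret's axis: the mouth of the open cell comes here at the third stop
- photometer: fixed bench photometer, white case 300 mm wide and about 320 mm deep with its deck at 66 mm, key panel at the front (-x); origin on the bench, under the turret's axis. Behind the turret a lamp housing and at its left the optical block, both lower than the cells' tops
- short_vial_a: bystander: short vial, 66 mm tall, 16 mm across, flat white cap 19 mm across, standing in the rack; origin at its foot
- short_vial_b: bystander: another such short vial in the rack; origin at its foot
- flask: bystander: stoppered glass volumetric flask, 74 mm wide, 190 mm tall; origin at its foot
- dropper_bottle: bystander: amber dropper bottle with black rubber teat, 42 mm wide, 110 mm tall; origin at its foot
Not all that is in view belongs to the job. Leave any red or turquoise look-alike of the part that bears vial_center alone.

How it is judged:
By the outcome, as a careful person would: the job done as asked, in the order asked, and still so for the second after the job is handed in, while the arm keeps its last pose, push and grip.
It also fails if it takes over 64 s, if anything falls off the work surface, if the arm or the gripper's body presses on something with over 40 N, if the wrist force passes 120 N, or if a joint passes its speed limit or range.

## Working session

There is one attempt and no reset: what is moved stays moved. The work goes in short steps, Python scripts to look and compute and a tool call to move; the robot and the scene stay as the last step left them, time stands still between calls to the robot, and variables do not carry over. Pictures are saved under pics/ and viewed, at most 11 in all, crops included, and the job is handed in when it is done.

Besides the shell and the picture viewer there is one more tool, called as a command line: name --pt "numbers of a row" for each row, then --argument value for the rest. arm_command: Moves the arm, as the interface text tells. Its arguments: {"type":"object","properties":{"plan":{"type":"array","items":{"type":"array","items":{"type":"number"}}},"jaw":{"type":"number"}},"required":["plan"]}

```bash
mkdir -p pics; cat > h.py <<'E'
from station import *
import numpy as np, cv2
def ray(cam,uv):
    p=camera_params(cam);K=p["intrinsics"];R=np.array(p["R"]);t=np.array(p["t"])
    d=R.T@np.linalg.solve(K,[uv[0],uv[1],1.]);return -R.T@t,d
def at_z(cam,uv,z):
    o,d=ray(cam,uv);return o+d*(z-o[2])/d[2]
def proj(cam,X):
    p=camera_params(cam);c=np.array(p["R"])@np.array(X)+p["t"];q=np.array(p["intrinsics"])@c;return q[:2]/q[2]
def tri(obs):
    A=np.zeros((3,3));b=np.zeros(3)
    for cam,uv in obs:
        o,d=ray(cam,uv);d=d/np.linalg.norm(d);M=np.eye(3)-np.outer(d,d);A+=M;b+=M@o
    return np.linalg.solve(A,b)
E
python3 - <<'E'
from h import *
np.set_printoptions(precision=4,suppress=True)
s=observe();print(s["time"],s["tcp_pos"],s["eef_rot"],s["opening"])
ims=[]
for c in["top","side"]:
    im=read_camera(c);ims.append(im);cv2.imwrite(f"pics/{c}0.png",im[:,:,::-1])
    for n in["vial_center","cell_mouth","knob","rack","beam","photometer"]:
        for r in landmark_of(c,n)[:3]:print(c,n,np.round(r["xy"],1),round(r["confidence"],2))
E
```

```text
0.0 [ 0.2453 -0.5743  0.2304] [[ 0.9196  0.3929 -0.0007]
 [ 0.3929 -0.9196  0.0016]
 [-0.     -0.0018 -1.    ]] 0.08534607516105701
top vial_center [131.6 239.3] 0.63
top vial_center [113.5 271.7] 0.61
top vial_center [165.4 222.4] 0.56
top cell_mouth [290.6 216.5] 0.77
top knob [299.2 182.1] 0.56
top rack [131.2 215.3] 0.83
top rack [290.9 220.8] 0.46
top beam [265.6 196.2] 0.92
top photometer [297.9 197.6] 0.94
top photometer [130.4 238.3] 0.3
side vial_center [184.  177.2] 0.72
side vial_center [212.7 183.3] 0.57
side vial_center [177.4 195.5] 0.49
side cell_mouth [277.4 210. ] 0.83
side knob [308.3 189.2] 0.63
side rack [203.7 185. ] 0.95
side beam [280.  195.7] 0.83
side photometer [304.8 246.3] 0.96
```

View pics/top0.png

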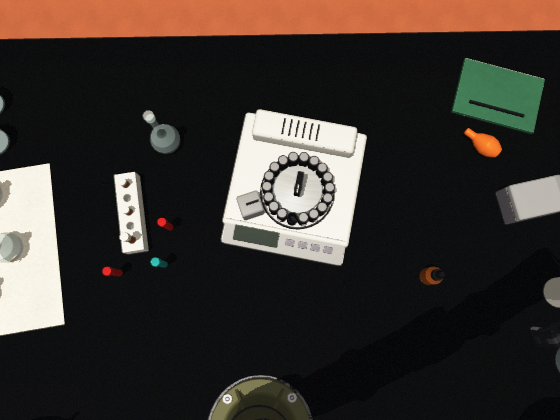

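View pics/side0.png

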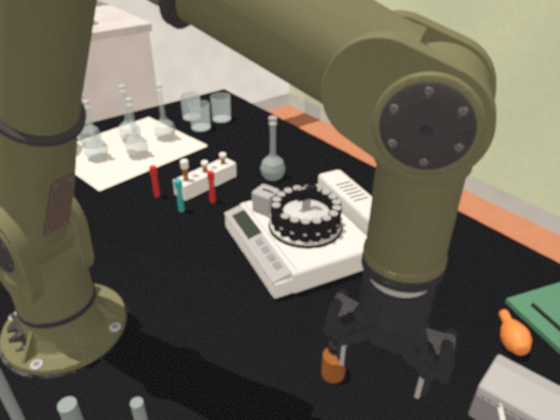

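```bash
python3 - <<'E'
from h import *
np.set_printoptions(precision=4,suppress=True)
print("cell",at_z("top",(290.6,216.5),.128),at_z("side",(277.4,210),.128))
print("knob",at_z("top",(299.2,182.1),.157),at_z("side",(308.3,189.2),.157))
print("beam",at_z("top",(265.6,196.2),.128),at_z("side",(280,195.7),.128))
print("phot",at_z("top",(297.9,197.6),0),at_z("side",(304.8,246.3),0))
print("rack",at_z("top",(131.2,215.3),0),at_z("side",(203.7,185),0))
for u in[(131.6,239.3),(113.5,271.7),(165.4,222.4)]:print(at_z("top",u,.06))
for u in[(184,177.2),(212.7,183.3),(177.4,195.5)]:print(at_z("side",u,.06))
a=cv2.imread("pics/top0.png")[150:310,60:220];b=cv2.imread("pics/side0.png")[110:270,130:290]
cv2.imwrite("pics/c1.png",np.hstack([cv2.resize(x,(400,400),interpolation=2) for x in(a,b)]))
E
```

```text
cell [ 0.4752 -0.0778  0.128 ] [ 0.475 -0.08   0.128]
knob [ 0.546  -0.0975  0.157 ] [ 0.5561 -0.0898  0.157 ]
beam [ 0.5219 -0.0233  0.128 ] [ 0.5165 -0.0365  0.128 ]
phot [ 0.5425 -0.1004  0.    ] [ 0.5479 -0.0959  0.    ]
rack [0.5058 0.3119 0.    ] [0.5017 0.3035 0.    ]
[0.4392 0.2913 0.06  ]
[0.3651 0.3305 0.06  ]
[0.4775 0.2136 0.06  ]
[0.4325 0.2832 0.06  ]
[0.4779 0.2074 0.06  ]
[0.3728 0.2103 0.06  ]
```

View pics/c1.png

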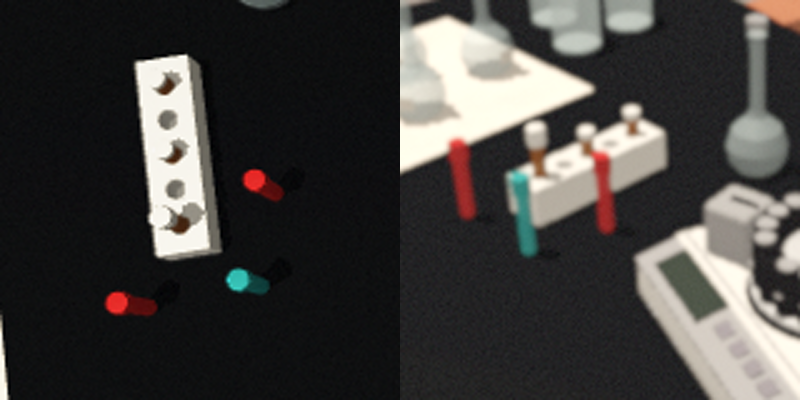

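The candidates in the top picture are two red tubes (165,222 and 108,271), one turquoise tube (158,262), and an amber vial with a tall white cap in the rack's near hole (cap about 124,236). The amber one matches the description and stands clearly taller than the two short vials, as the crop confirms. The turret is at (299,190), its open (dark) cell at (291,217).

```bash
python3 - <<'E'
from h import *
np.set_printoptions(precision=4,suppress=True)
print("cap",at_z("top",(124,236.4),.106),"side",at_z("side",(130+136*.4,110+128*.4),.106))
h=[at_z("top",(60+x*.4,150+y*.4),.045) for x,y in[(168,120),(175,188)]];print(h)
d=h[0]-h[1];print(np.degrees(np.arctan2(d[1],d[0])),np.linalg.norm(d))
s=observe();R=s["eef_rot"]
for g in[(.43,-.12,.26),(.44,.285,.2)]:print(R.T@(np.array(g)-s["tcp_pos"]))
# camera mount in tool frame
p=camera_params("wrist");print("cam in tool",R.T@(-p["R"].T@p["t"]-s["tcp_pos"]),R.T@p["R"].T)
E
```

```text
cap [0.4407 0.2949 0.106 ] side [0.4405 0.2857 0.106 ]
[array([0.5404, 0.3094, 0.045 ]), array([0.4746, 0.3006, 0.045 ])]
7.632370168433923 0.06636285675758494
[ 0.3483 -0.3457 -0.0287]
[ 0.5166 -0.7142  0.0313]
cam in tool [ 0.0733  0.0002 -0.1426] [[ 0.0007 -0.9584 -0.2855]
 [ 1.      0.0008 -0.0001]
 [ 0.0003 -0.2855  0.9584]]
```

arm_command --pt "0.031 -0.024 -0.003 -7" --pt "0.062 -0.049 -0.006 -14" --pt "0.093 -0.073 -0.009 -21" --pt "0.124 -0.097 -0.011 -28" --pt "0.155 -0.122 -0.014 -35" --pt "0.186 -0.146 -0.017 -42" --pt "0.217 -0.17 -0.02 -49" --pt "0.248 -0.195 -0.023 -56" --pt "0.279 -0.219 -0.026 -63" --pt "0.31 -0.243 -0.029 -70" --pt "0.341 -0.268 -0.032 -77" --pt "0.372 -0.292 -0.034 -84"

```text
time: 1.7
tcp_pos: [0.4736, -0.1583, 0.266]
eef_rot: [[-0.3, 0.954, 0.001], [0.954, 0.3, -0.001], [-0.001, 0.001, -1.0]]
ft_force: [0.5, -0.8, 0.5]
opening: 0.085
grasp_force: 0.0
```

```bash
cat >> h.py <<'E'
def to(g,yaw):
    s=observe();R=s["eef_rot"];y0=np.degrees(np.arctan2(R[1,0],R[0,0]))
    print("t",s["time"],"tcp",np.round(s["tcp_pos"],4),"yaw",round(y0,1),"q",np.round(s["joints"],2),"F",np.round(s["ft_force"],1),"M",np.round(s["wrist_torque"],2),"op",round(s["opening"],4),"gf",round(s["grasp_force"],1))
    print("shift",np.round(R.T@(np.array(g)-s["tcp_pos"]),4),"twist",round((y0-yaw+180)%360-180,1))
E
python3 -c "
from h import *
to((.51,-.09,.27),163)"
```

```text
t 1.7 tcp [ 0.4736 -0.1583  0.266 ] yaw 107.5 q [ 0.8   0.34 -0.73  1.76  0.24  1.14  0.3 ] F [ 0.5 -0.8  0.5] M [ 0.01 -0.04  0.  ] op 0.085 gf 0.0
shift [ 0.0542  0.0553 -0.004 ] twist -55.5
```

arm_command --pt "0.01 0.01 0 -7" --pt "0.02 0.02 0 -14" --pt "0.03 0.03 -0.004 -21" --pt "0.04 0.04 -0.004 -28" --pt "0.054 0.055 -0.004 -35" --pt "0.054 0.055 -0.004 -42" --pt "0.054 0.055 -0.004 -49" --pt "0.054 0.055 -0.004 -56" --pt "0.054 0.055 -0.004 -56"

```text
time: 2.45
tcp_pos: [0.5096, -0.0923, 0.2692]
eef_rot: [[-0.959, 0.285, -0.0], [0.285, 0.959, 0.0], [0.0, 0.0, -1.0]]
ft_force: [0.7, 0.6, 0.5]
opening: 0.0854
grasp_force: 0.0
```

```bash
python3 - <<'E'
from h import *
to((.43,.29,.17),187.6)
im=read_camera("wrist")
for n,z in[("cell_mouth",.128),("knob",.157),("beam",.128),("photometer",0)]:
    for r in landmark_of("wrist",n)[:2]:print(n,r["xy"],round(r["confidence"],2),at_z("wrist",r["xy"],z))
cv2.imwrite("pics/w1.png",im[:,:,::-1])
E
```

```text
t 2.45 tcp [ 0.5096 -0.0923  0.2692] yaw 163.4 q [ 0.8   0.43 -0.99  1.71  0.38  1.21  1.  ] F [0.7 0.6 0.5] M [-0.02  0.02 -0.04] op 0.0854 gf 0.0
shift [0.1852 0.3438 0.0993] twist -24.2
cell_mouth [283.4, 161.0] 0.64 [ 0.47628194 -0.07850441  0.128     ]
knob [283.7, 244.5] 0.91 [ 0.54385738 -0.09912318  0.157     ]
beam [349.6, 190.7] 0.85 [ 0.52140612 -0.02680498  0.128     ]
beam [286.5, 245.5] 0.54 [ 0.55748836 -0.09994424  0.128     ]
photometer [284.5, 202.7] 0.73 [ 0.5479734  -0.09720365  0.        ]
```

View pics/w1.png

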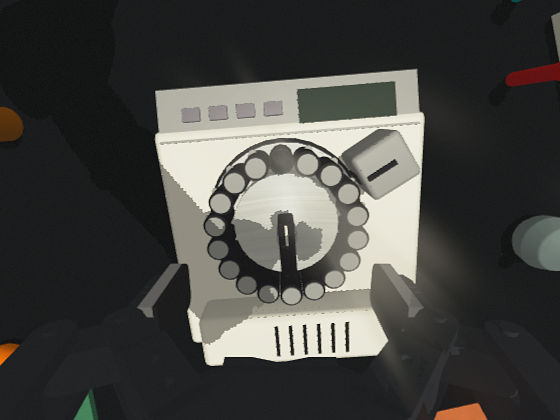

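The open cell is the dark one at (282,159). The bar runs from (285,215) to (290,285) and points at it, so the axis is at about (0.544,-0.099) and the cell at (0.477,-0.0785), 70.7 mm apart as it should be. Next is the rack.

arm_command --pt "0.017 0.031 0 -2" --pt "0.034 0.062 0 -5" --pt "0.05 0.094 0 -7" --pt "0.067 0.125 0 -10" --pt "0.084 0.156 0.01 -12" --pt "0.1 0.188 0.02 -14" --pt "0.118 0.22 0.035 -17" --pt "0.135 0.25 0.05 -20" --pt "0.15 0.281 0.065 -22" --pt "0.168 0.313 0.08 -24" --pt "0.185 0.344 0.09 -24" --pt "0.185 0.344 0.09 -24"

```text
time: 3.7
tcp_pos: [0.4283, 0.2983, 0.1786]
eef_rot: [[-0.991, -0.132, -0.002], [-0.132, 0.991, 0.005], [0.002, 0.005, -1.0]]
ft_force: [-0.7, -0.2, 0.3]
opening: 0.0856
grasp_force: 0.0
```

```bash
python3 - <<'E'
from h import *
to((.44,.29,.076),187.6)
im=read_camera("wrist")
for n,z in[("vial_center",.058),("rack",0),("short_vial_a",.01)]:
    for r in landmark_of("wrist",n)[:3]:print(n,r["xy"],round(r["confidence"],2),at_z("wrist",r["xy"],z))
cv2.imwrite("pics/w2.png",im[:,:,::-1])
E
```

```text
t 3.7 tcp [0.4283 0.2983 0.1786] yaw -172.4 q [-0.    0.55 -1.01  1.84  0.53  1.05  0.48] F [-0.7 -0.2  0.3] M [-0.   -0.03 -0.03] op 0.0856 gf 0.0
shift [-0.0106 -0.0103  0.1025] twist -0.0
vial_center [277.3, 217.8] 0.94 [0.44383278 0.29180315 0.058     ]
vial_center [327.9, 139.6] 0.83 [0.37019082 0.32524662 0.058     ]
vial_center [189.6, 242.6] 0.73 [0.47801512 0.21446147 0.058     ]
rack [278.6, 265.5] 0.17 [0.52062705 0.3004019  0.        ]
short_vial_a [276.9, 264.7] 0.84 [0.51569376 0.29668872 0.01      ]
```

View pics/w2.png

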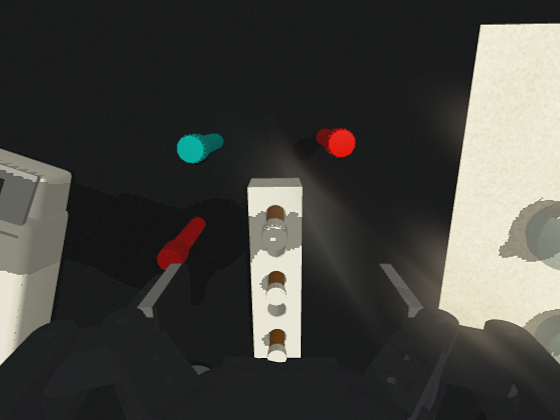

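The tall vial's cap is at (275,238) in the near hole. The look-alikes (turquoise 191,149; red 341,143 and 175,255) stand outside the rack. I'll check the cap's position, then descend with the jaw half open.

```bash
python3 - <<'E'
from h import *
print(at_z("wrist",(275,238),.106)); to((.443,.292,.076),187.6)
E
```

```text
[0.44631398 0.28783743 0.106     ]
t 3.9 tcp [0.4327 0.2899 0.1794] yaw -173.0 q [ 0.01  0.55 -1.    1.84  0.53  1.05  0.49] F [ 0.9 -0.2  0.7] M [0.   0.01 0.01] op 0.085 gf 0.0
shift [-0.0105  0.0009  0.1034] twist -0.6
```

The arm was still settling when I took that picture, so I'll take another now that it is still.

```bash
python3 - <<'E'
from h import *
read_camera("wrist")
P=[]
for n,z in[("vial_center",.058),("short_vial_a",.01)]:
    for r in landmark_of("wrist",n)[:3]:print(n,r["xy"],round(r["confidence"],2),at_z("wrist",r["xy"],z))
m=masks_of("wrist","vial_center")
for r in m[:3]:
    b=r["box"];print(b,r["confidence"],at_z("wrist",((b[0]+b[2])/2,b[3]-11),.106))
to((.441,.291,.076),187.6)
E
```

```text
vial_center [200.4, 236.0] 0.86 [0.4723025  0.22026316 0.058     ]
vial_center [215.5, 138.9] 0.85 [0.38355203 0.22864771 0.058     ]
vial_center [290.1, 214.4] 0.8 [0.44162715 0.29941851 0.058     ]
short_vial_a [286.4, 315.2] 0.8 [0.58022952 0.31484862 0.01      ]
short_vial_a [286.3, 257.9] 0.57 [0.50691867 0.30530417 0.01      ]
[189.8, 130.1, 230.7, 157.1] 0.97 [0.38482898 0.23489823 0.106     ]
[173.9, 216.3, 219.7, 265.6] 0.93 [0.4677851  0.22934046 0.106     ]
[323.1, 121.8, 368.0, 152.8] 0.83 [0.37057492 0.32712118 0.106     ]
t 4.1 tcp [0.4331 0.2893 0.1796] yaw -173.0 q [ 0.01  0.55 -1.    1.84  0.53  1.05  0.49] F [-0.2 -0.2  0.7] M [ 0.02 -0.02  0.04] op 0.0855 gf 0.0
shift [-0.0079  0.0008  0.1036] twist -0.6
```

arm_command --pt "-0.005 0.004 0.0 -0.6" --pt "-0.009 0.0065 0.01 -0.6" --pt "-0.009 0.0065 0.03 -0.6" --pt "-0.009 0.0065 0.045 -0.6" --pt "-0.009 0.0065 0.05 -0.6" --pt "-0.009 0.0065 0.05 -0.6" --pt "-0.009 0.0065 0.05 -0.6" --jaw 0.1

```text
time: 4.68
tcp_pos: [0.4405, 0.2985, 0.1293]
eef_rot: [[-0.991, -0.135, -0.0], [-0.135, 0.991, 0.0], [0.0, 0.0, -1.0]]
ft_force: [0.5, -0.5, -0.0]
opening: 0.047
grasp_force: 0.0
```

```bash
python3 - <<'E'
from h import *
im=read_camera("wrist");cv2.imwrite("pics/w3.png",im[:,:,::-1])
for r in landmark_of("wrist","vial_center")[:3]:print(r["xy"],round(r["confidence"],2),at_z("wrist",r["xy"],.058))
print(proj("wrist",(.441,.2965,.106)))
to((.441,.2965,.076),187.6)
E
```

```text
[191.8, 134.8] 0.73 [0.3871941  0.23122443 0.058     ]
[343.5, 126.6] 0.69 [0.36799958 0.33216985 0.058     ]
[277.2, 223.6] 0.61 [0.44245528 0.29707064 0.058     ]
[275.93789887 247.72651179]
t 4.7833 tcp [0.4408 0.2987 0.13  ] yaw -172.3 q [-0.04  0.62 -0.95  1.88  0.61  0.97  0.43] F [ 1.5  0.2 -0.5] M [0.05 0.02 0.01] op 0.0471 gf 0.0
shift [ 0.0002 -0.0023  0.054 ] twist 0.1
```

View pics/w3.png

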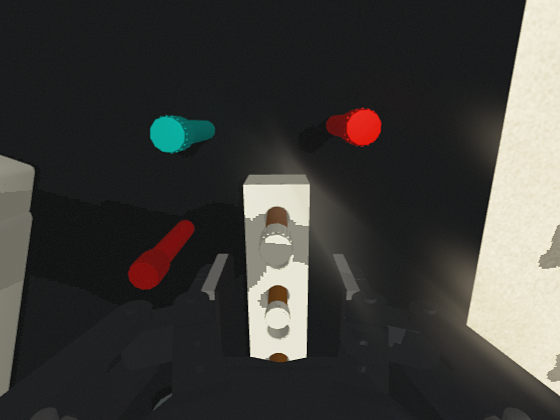

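The cap's top is at (276,250), 2 px from its predicted spot and between the fingers. I'll go down and grip.

arm_command --pt "-0.001 -0.002 0.015 0" --pt "-0.001 -0.002 0.035 0" --pt "-0.001 -0.002 0.048 0" --pt "-0.001 -0.002 0.054 0" --pt "-0.001 -0.002 0.054 0" --pt "-0.001 -0.002 0.054 0"

```text
time: 5.28
tcp_pos: [0.4417, 0.2968, 0.0757]
eef_rot: [[-0.991, -0.135, 0.0], [-0.135, 0.991, 0.0], [-0.0, 0.0, -1.0]]
ft_force: [0.1, 1.2, 0.3]
opening: 0.0472
grasp_force: 0.0
```

arm_command --pt "0 0 0 0" --pt "0 0 0 0" --pt "0 0 0 0" --pt "0 0 0 0" --pt "0 0 0 0" --pt "0 0 0 0" --jaw -1

```text
time: 5.78
tcp_pos: [0.4422, 0.2968, 0.0762]
eef_rot: [[-0.991, -0.135, 0.001], [-0.135, 0.991, 0.001], [-0.002, 0.001, -1.0]]
ft_force: [0.1, 0.2, 7.2]
opening: 0.0184
grasp_force: 58.4
```

arm_command --pt "0 0 -0.008 0" --pt "0 0 -0.022 0" --pt "0 0 -0.04 0" --pt "0 0 -0.06 0" --pt "0 0 -0.085 0" --pt "0 0 -0.11 0" --pt "0 0 -0.135 0" --pt "0 0 -0.15 0" --pt "0 0 -0.155 0" --pt "0 0 -0.155 0"

```text
time: 6.62
tcp_pos: [0.4419, 0.2967, 0.2316]
eef_rot: [[-0.991, -0.134, 0.002], [-0.134, 0.991, 0.001], [-0.002, 0.001, -1.0]]
ft_force: [-0.4, 0.5, -0.3]
opening: 0.0183
grasp_force: 58.5
```

```bash
python3 - <<'E'
from h import *
to((.477,-.0785,.225),163)
im=read_camera("side");cv2.imwrite("pics/s2.png",cv2.resize(im[60:270,120:400,::-1],(800,600)))
E
```

```text
t 6.6167 tcp [0.4419 0.2967 0.2316] yaw -172.3 q [ 0.03  0.51 -1.04  1.74  0.48  1.17  0.56] F [-0.4  0.5 -0.3] M [-0.02  0.05  0.01] op 0.0183 gf 58.5
shift [ 0.0157 -0.3765  0.0063] twist 24.7
```

View pics/s2.png

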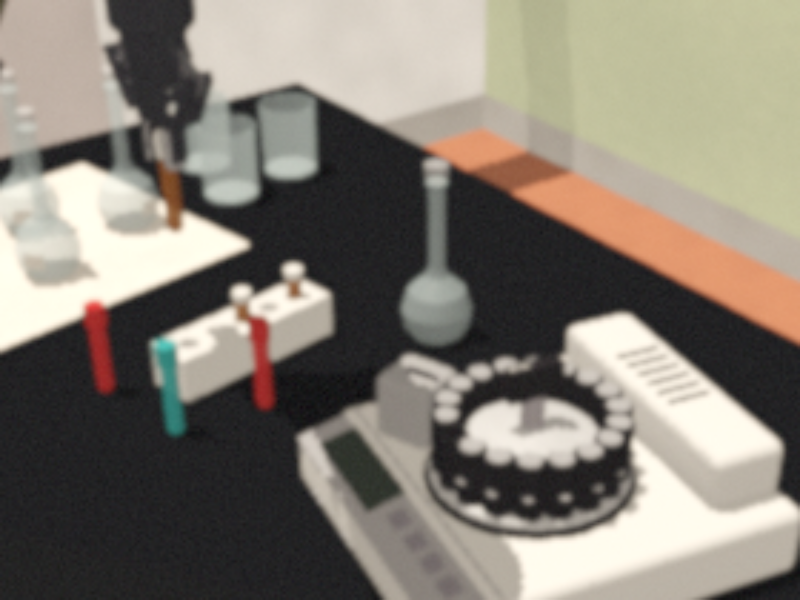

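The vial hangs clear of the rack. Before inserting, I'll settle which cell is open in one composite crop, because the side view shows a dark patch at (545,360).

```bash
python3 - <<'E'
from h import *
t=read_camera("top")[:,:,::-1]
w=cv2.imread("pics/w1.png");s=cv2.imread("pics/side0.png")
R=lambda x:cv2.resize(x,(400,300),interpolation=2)
g=lambda x:np.clip(x.astype(float)*1.8,0,255).astype(np.uint8)
cv2.imwrite("pics/c2.png",np.vstack([np.hstack([R(g(w[130:310,180:420])),R(t[145:235,240:360])]),np.hstack([R(s[170:260,250:370]),R(read_camera("side")[170:260,250:370,::-1])])]))
for X in[(.477,-.0785,.128),(.610,-.119,.128),(.544,-.099,.172)]:print(proj("top",X),proj("side",X))
a=proj("side",(.442,.297,.27));b=proj("side",(.442,.297,.166));print((a-[120,60])*2.857,(b-[120,60])*2.857)
E
```

```text
[290.88978993 215.69225927] [277.70644716 209.39647197]
[307.50081666 157.1091305 ] [333.60689567 197.69080231]
[300.20866898 181.4352672 ] [307.15466861 186.89935695]
[160.46005512 120.23562244] [172.92707212 226.89803254]
```

View pics/c2.png

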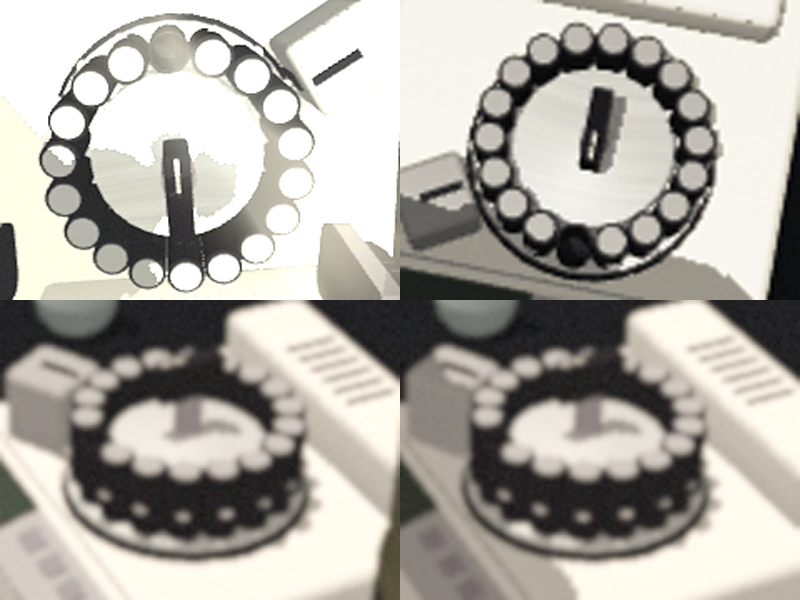

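The top view (crop 575,245, full-picture about 292,218) confirms the front cell is open. The dark patch in the side view is only the black bar. I'll fit the plugs' ring for a precise axis and angle.

```bash
cat > ring.py <<'E'
from h import *
from scipy.optimize import least_squares
im=read_camera("top");big=cv2.resize(im[140:240,240:360],None,fx=8,fy=8,interpolation=cv2.INTER_CUBIC)
g=cv2.cvtColor(big,cv2.COLOR_RGB2GRAY)
A=np.array([.544,-.099]);th0=np.arctan2(.0205,-.0673)
def model(p):
    return [proj("top",(p[0]+.07*np.cos(p[2]+k*np.pi/9),p[1]+.07*np.sin(p[2]+k*np.pi/9),.130)) for k in range(18)]
C=cv2.HoughCircles(cv2.medianBlur(g,9),cv2.HOUGH_GRADIENT,1,40,param1=80,param2=14,minRadius=24,maxRadius=42)[0]
P=C[:,:2]/8+[240,140]-.44
def res(p):
    m=np.array(model(p)[1:]);d=np.linalg.norm(m[:,None]-P[None],axis=2);j=d.argmin(1)
    return ((m-P[j])*(d.min(1)<4)[:,None]).ravel()
f=least_squares(res,[*A,th0],loss="soft_l1",x_scale=[.01,.01,.1],diff_step=1e-4)
r=res(f.x).reshape(-1,2);print(len(P),"res px",np.abs(r).mean(), (np.abs(r).sum(1)>0).sum())
x=f.x;print("axis",x[:2],"cell dir deg",np.degrees(x[2]),"cell",x[:2]+.07*np.array([np.cos(x[2]),np.sin(x[2])]))
E
python3 ring.py
```

```text
24 res px 0.26329697506027033 4
axis [ 0.53589986 -0.07133011] cell dir deg 188.11493948763615 cell [ 0.46660077 -0.08121126]
```

```bash
sed -i 's/^    return ((m-P\[j\]).*/    return (m-P[j]).ravel()/; s/loss="soft_l1"/loss="cauchy",f_scale=.5/' ring.py; cat >> ring.py <<'E'
print(np.round(np.abs(r).max(1),1))
x=np.array([*A,th0]);print("guess",np.round(np.abs(res(x).reshape(-1,2)).max(1),1))
E
python3 ring.py
```

```text
25 res px 0.19404278077736006 17
axis [ 0.543085   -0.09530946] cell dir deg 167.84028987437762 cell [ 0.4746555  -0.08056484]
[0.2 0.1 0.2 0.3 0.2 0.3 0.6 0.4 0.4 0.2 0.5 0.4 0.1 0.1 0.3 0.1 0.8]
guess [1.2 0.8 1.4 1.8 2.1 2.5 3.4 3.9 4.  4.2 4.  3.6 2.9 3.1 3.2 2.6 1.1]
```

arm_command --pt "0.001 -0.02 0 1" --pt "0.003 -0.055 0 3" --pt "0.005 -0.095 0 6" --pt "0.007 -0.135 0 8" --pt "0.009 -0.175 0 10" --pt "0.011 -0.215 0 13" --pt "0.013 -0.255 0 15" --pt "0.015 -0.295 0 17" --pt "0.017 -0.33 0 19.7" --pt "0.018 -0.358 0 19.7" --pt "0.018 -0.372 0 19.7" --pt "0.018 -0.378 0 19.7"

```text
time: 7.87
tcp_pos: [0.4743, -0.0838, 0.2292]
eef_rot: [[-0.977, 0.212, -0.002], [0.212, 0.977, 0.0], [0.002, -0.0, -1.0]]
ft_force: [0.7, -0.8, -0.2]
opening: 0.0184
grasp_force: 58.7
```

arm_command --pt "0 0 0 0" --pt "0 0 0 0" --pt "0 0 0 0" --pt "0 0 0 0"

```text
time: 8.2
tcp_pos: [0.4747, -0.079, 0.2304]
eef_rot: [[-0.979, 0.205, 0.0], [0.205, 0.979, 0.0], [-0.0, 0.0, -1.0]]
ft_force: [0.3, -0.9, -0.7]
opening: 0.0182
grasp_force: 58.7
```

```bash
cat > ringw.py <<'E'
from h import *
from scipy.optimize import least_squares
import sys
PR=camera_params("wrist");im=read_camera("wrist")
cv2.imwrite("pics/%s.png"%sys.argv[1],im[:,:,::-1])
big=cv2.resize(im,None,fx=3,fy=3,interpolation=cv2.INTER_CUBIC)
g=cv2.createCLAHE(4,(8,8)).apply(cv2.cvtColor(big,cv2.COLOR_RGB2GRAY))
def pj(X):
    c=np.array(PR["R"])@np.array(X)+PR["t"];q=np.array(PR["intrinsics"])@c;return q[:2]/q[2]
def model(p):
    return np.array([pj((p[0]+.07*np.cos(p[2]+k*np.pi/9),p[1]+.07*np.sin(p[2]+k*np.pi/9),.130)) for k in range(18)])
x0=[.5431,-.0953,np.radians(167.8)]
m=model(x0);rad=np.linalg.norm(m[0]-m[1])*3/2
C=cv2.HoughCircles(cv2.medianBlur(g,9),cv2.HOUGH_GRADIENT,1,rad*.8,param1=80,param2=14,minRadius=int(rad*.6),maxRadius=int(rad*1.1))[0]
P=C[:,:2]/3-.33
def res(p):
    m=model(p)[1:];d=np.linalg.norm(m[:,None]-P[None],axis=2);return (m-P[d.argmin(1)]).ravel()
f=least_squares(res,x0,loss="cauchy",f_scale=1,x_scale=[.01,.01,.1],diff_step=1e-4)
r=np.abs(res(f.x).reshape(-1,2)).max(1);x=f.x
cell=x[:2]+.07*np.array([np.cos(x[2]),np.sin(x[2])])
print(len(P),np.round(r,1),"axis",x[:2],"dir",np.degrees(x[2]),"cell",cell)
v=im.copy()
for q in model(x):cv2.circle(v,tuple(int(a) for a in q.round()),3,(255,0,0),1)
cv2.imwrite("pics/%s_o.png"%sys.argv[1],v[:,:,::-1])
to((*cell,.225),np.degrees(x[2]))
E
python3 ringw.py w4
```

```text
43 [ 0.4  0.5  0.4  1.   2.8 19.  24.   1.4  1.2  1.2 23.9 20.7  0.8  1.7
  0.6  0.9  0.3] axis [ 0.54383965 -0.09563114] dir 167.64354356690856 cell [ 0.47546119 -0.08065163]
t 8.25 tcp [ 0.4747 -0.0792  0.2304] yaw 168.2 q [ 0.83  0.41 -1.01  1.86  0.39  1.09  1.03] F [ 0.5 -0.5 -0.2] M [-0.02 -0.06 -0.05] op 0.0181 gf 58.7
shift [-0.001  -0.0013  0.0054] twist 0.5
```

View pics/w4_o.png

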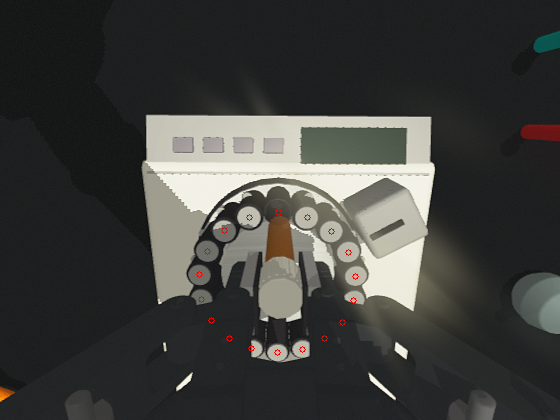

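The overlay fits the visible plugs, and the open cell sits at (278,212), just beyond the vial's foot. Next I'll check how the vial lies relative to the tool axis.

```bash
python3 - <<'E'
from h import *
s=observe();p=s["tcp_pos"];R=s["eef_rot"]
for d in(-.066,-.03,.008,.030):print(d,proj("wrist",p+R@np.array([0,0,-d])))
im=cv2.imread("pics/w4.png").astype(int)
a=(im[:,:,2]-im[:,:,0]>35)&(im[:,:,2]>50)
for r in range(206,264,6):
    c=np.where(a[r,255:305])[0]+255
    print(r,(c.min(),c.max(),c.mean()) if len(c) else None)
g=im.sum(2)
for r in(275,285,295,305):
    c=np.where((g[r,250:312]>300))[0]+250;print(r,c.min(),c.max())
print(np.where(g[255:330,280]>300)[0][[0,-1]]+255)
E
```

```text
-0.066 [279.53131117 224.60887673]
-0.03 [279.46068864 244.04805515]
0.008 [279.3508071  274.29345406]
0.03 [279.25873129 299.63774617]
206 None
212 None
218 (np.int64(273), np.int64(286), np.float64(279.5))
224 (np.int64(269), np.int64(289), np.float64(279.0))
230 (np.int64(268), np.int64(290), np.float64(279.0))
236 (np.int64(268), np.int64(291), np.float64(279.5))
242 (np.int64(267), np.int64(291), np.float64(279.0))
248 (np.int64(267), np.int64(292), np.float64(279.5))
254 (np.int64(266), np.int64(293), np.float64(279.5))
260 (np.int64(266), np.int64(293), np.float64(275.3333333333333))
275 250 311
285 250 311
295 250 310
305 259 301
[257 318]
```

The vial hangs centred and straight on the tool axis (column 279). I'll lower it into the mouth in stages and watch the force.

arm_command --pt "0 -0.0015 0.005 0.3" --pt "0 -0.0015 0.015 0.3" --pt "0 -0.0015 0.025 0.3" --pt "0 -0.0015 0.031 0.3" --pt "0 -0.0015 0.035 0.3" --pt "0 -0.0015 0.039 0.3" --pt "0 -0.0015 0.043 0.3" --pt "0 -0.0015 0.045 0.3" --pt "0 -0.0015 0.045 0.3"

```text
time: 9.0
tcp_pos: [0.4745, -0.082, 0.185]
eef_rot: [[-0.977, 0.212, 0.0], [0.212, 0.977, 0.0], [0.0, 0.0, -1.0]]
ft_force: [1.2, 0.3, -1.0]
opening: 0.0181
grasp_force: 58.5
```

There's no contact force 9 mm below the mouth, so it has entered. I'll carry on down.

arm_command --pt "0 0 0.004 0" --pt "0 0 0.009 0" --pt "0 0 0.014 0" --pt "0 0 0.019 0" --pt "0 0 0.023 0" --pt "0 0 0.027 0" --pt "0 0 0.03 0" --pt "0 0 0.032 0" --pt "0 0 0.033 0" --pt "0 0 0.034 0"

```text
time: 9.83
tcp_pos: [0.4746, -0.082, 0.1513]
eef_rot: [[-0.977, 0.212, 0.0], [0.212, 0.977, 0.0], [-0.0, 0.0, -1.0]]
ft_force: [1.2, 0.7, 0.8]
opening: 0.0183
grasp_force: 58.7
```

arm_command --pt "0 0 0.001 0" --pt "0 0 0.002 0" --pt "0 0 0.003 0" --pt "0 0 0.0035 0" --pt "0 0 0.0035 0"

```text
time: 10.25
tcp_pos: [0.4755, -0.0821, 0.149]
eef_rot: [[-0.977, 0.213, 0.002], [0.213, 0.977, -0.001], [-0.003, -0.001, -1.0]]
ft_force: [-1.0, -0.0, 13.4]
opening: 0.0183
grasp_force: 60.2
```

The foot touched bottom at TCP z 0.149 as expected (13 N). I'll release and rise.

arm_command --pt "0 0 -0.001 0" --pt "0 0 -0.001 0" --pt "0 0 -0.001 0" --pt "0 0 -0.001 0" --jaw 0.1

```text
time: 10.58
tcp_pos: [0.474, -0.0823, 0.1485]
eef_rot: [[-0.977, 0.213, -0.001], [0.213, 0.977, -0.0], [0.001, -0.0, -1.0]]
ft_force: [-0.9, 0.3, 0.3]
opening: 0.047
grasp_force: 0.0
```

arm_command --pt "0 0 -0.01 0" --pt "0 0 -0.03 0" --pt "0 0 -0.06 0" --pt "0 0 -0.09 0" --pt "-0.02 0 -0.11 0" --pt "-0.04 0 -0.11 0" --pt "-0.055 0 -0.11 0" --pt "-0.067 0 -0.11 0" --pt "-0.07 0 -0.11 0" --pt "-0.07 0 -0.11 0" --pt "-0.07 0 -0.11 0"

```text
time: 11.5
tcp_pos: [0.5422, -0.0965, 0.2588]
eef_rot: [[-0.977, 0.212, -0.001], [0.212, 0.977, 0.0], [0.001, 0.0, -1.0]]
ft_force: [-0.7, -0.7, 0.2]
opening: 0.0468
grasp_force: 0.0
```

```bash
python3 ringw.py w5; python3 - <<'E'
from h import *
print("vial top expected",proj("wrist",(.475,-.0808,.179)),"knob exp",proj("wrist",(.5436,-.0955,.172)))
for n,z in[("vial_center",.131),("knob",.157)]:
    for r in landmark_of("wrist",n)[:2]:print(n,r,at_z("wrist",r["xy"],z))
E
```

```text
46 [3.5 0.3 0.4 0.9 1.3 3.2 0.7 0.6 1.8 0.2 0.7 1.  0.5 0.3 0.5 0.3 0.5] axis [ 0.54375424 -0.09563138] dir 167.79326580275307 cell [ 0.47533687 -0.0808306 ]
t 11.55 tcp [ 0.542  -0.0966  0.2589] yaw 167.8 q [ 0.75  0.5  -0.98  1.65  0.43  1.23  1.04] F [ 0.9  0.8 -0.1] M [ 0.01 -0.01  0.  ] op 0.0471 gf 0.0
shift [0.0685 0.0013 0.034 ] twist -0.0
vial top expected [281.37720662 124.79121026] knob exp [281.3686594  217.56157793]
vial_center {'xy': [559.0, 62.9], 'confidence': 0.77} [0.47606166 0.14727262 0.131     ]
knob {'xy': [280.1, 211.6], 'confidence': 0.85} [ 0.54315184 -0.09663086  0.157     ]
```

View pics/w5_o.png

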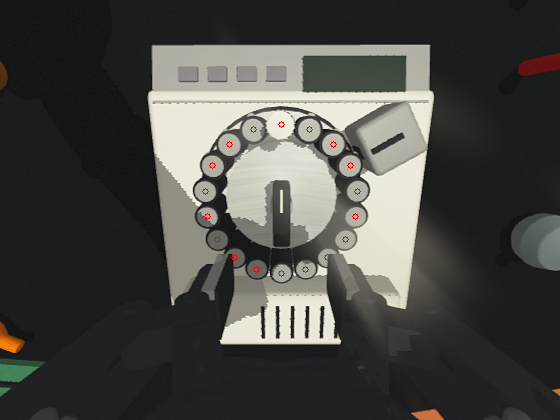

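The seated cap is at (281,125), exactly where a vial fully home should show, and the tool is already aligned with the bar. I'll go down over the knob and grip it.

arm_command --pt "-0.001 0.001 0.02 0" --pt "-0.0015 0.0012 0.05 0" --pt "-0.0015 0.0012 0.08 0" --pt "-0.0015 0.0012 0.1 0" --pt "-0.0015 0.0012 0.11 0" --pt "-0.0015 0.0012 0.116 0" --pt "-0.0015 0.0012 0.117 0" --pt "-0.0015 0.0012 0.117 0" --pt "-0.0015 0.0012 0.117 0" --pt "-0.0015 0.0012 0.117 0"

```text
time: 12.48
tcp_pos: [0.5452, -0.0961, 0.1429]
eef_rot: [[-0.977, 0.213, 0.002], [0.213, 0.977, -0.0], [-0.002, 0.0, -1.0]]
ft_force: [-0.4, -0.1, -0.3]
opening: 0.0465
grasp_force: 0.0
```

arm_command --pt "0 0 0 0" --pt "0 0 0 0" --pt "0 0 0 0" --pt "0 0 0 0" --pt "0 0 0 0" --pt "0 0 0 0" --pt "0 0 0 0" --pt "0 0 0 0" --jaw -1

```text
time: 13.15
tcp_pos: [0.5445, -0.0961, 0.1434]
eef_rot: [[-0.977, 0.213, 0.0], [0.213, 0.977, -0.001], [-0.001, -0.001, -1.0]]
ft_force: [-4.1, -1.1, 15.3]
opening: 0.0131
grasp_force: 100.8
```

```bash
python3 -c "
from h import *
to((.5437,-.0956,.142),167.8-60)"
```

```text
t 13.15 tcp [ 0.5445 -0.0961  0.1434] yaw 167.7 q [ 0.69  0.61 -0.9   1.81  0.56  1.    0.92] F [-4.1 -1.1 15.3] M [0.07 1.59 0.01] op 0.0131 gf 100.8
shift [0.0009 0.0004 0.0014] twist 59.9
```

arm_command --pt "0 0 -0.001 0" --pt "0 0 -0.001 1.5" --pt "0 0 -0.001 3" --pt "0 0 -0.001 5" --pt "0 0 -0.001 7" --pt "0 0 -0.001 9" --pt "0 0 -0.001 11" --pt "0 0 -0.001 13" --pt "0 0 -0.001 15" --pt "0 0 -0.001 17.5" --pt "0 0 -0.001 20" --pt "0 0 -0.001 20"

```text
time: 14.15
tcp_pos: [0.5443, -0.0964, 0.1435]
eef_rot: [[-0.844, 0.537, -0.0], [0.537, 0.844, -0.001], [-0.0, -0.001, -1.0]]
ft_force: [-2.9, -1.5, 8.0]
opening: 0.013
grasp_force: 96.2
```

```bash
python3 -c "
from h import *
to((.5437,-.0956,.142),167.8-60)"
```

```text
t 14.15 tcp [ 0.5443 -0.0964  0.1435] yaw 147.5 q [ 0.64  0.58 -0.8   1.81  0.5   0.97  0.63] F [-2.9 -1.5  8. ] M [0.08 1.12 0.1 ] op 0.013 gf 96.2
shift [0.0009 0.0004 0.0015] twist 39.7
```

The first click stop is reached: 20.2° turned, with 0.10 N m on the wrist as the spring should give. On to the second.

arm_command --pt "0 0 0 1.5" --pt "0 0 0 3" --pt "0 0 0 5" --pt "0 0 0 7" --pt "0 0 0 9" --pt "0 0 0 11" --pt "0 0 0 13" --pt "0 0 0 15" --pt "0 0 0 17.5" --pt "0 0 0 20" --pt "0 0 0 20"

```text
time: 15.07
tcp_pos: [0.5441, -0.0966, 0.1435]
eef_rot: [[-0.609, 0.793, -0.001], [0.793, 0.609, -0.001], [-0.001, -0.001, -1.0]]
ft_force: [-3.7, -1.7, 8.8]
opening: 0.013
grasp_force: 96.4
```

arm_command --pt "0 0 0 1.5" --pt "0 0 0 3" --pt "0 0 0 5" --pt "0 0 0 7" --pt "0 0 0 9" --pt "0 0 0 11" --pt "0 0 0 13" --pt "0 0 0 15" --pt "0 0 0 17" --pt "0 0 0 18.5" --pt "0 0 0 19.3" --pt "0 0 0 19.7"

```text
time: 16.07
tcp_pos: [0.5438, -0.0968, 0.1435]
eef_rot: [[-0.308, 0.952, -0.001], [0.952, 0.308, -0.001], [-0.001, -0.001, -1.0]]
ft_force: [-4.3, -3.4, 10.4]
opening: 0.0129
grasp_force: 96.5
```

arm_command --pt "0 0 0 0" --pt "0 0 0 0" --pt "0 0 0 0" --pt "0 0 0 0"

```text
time: 16.4
tcp_pos: [0.5438, -0.0968, 0.1435]
eef_rot: [[-0.308, 0.951, -0.001], [0.951, 0.308, -0.001], [-0.001, -0.001, -1.0]]
ft_force: [-5.9, -2.7, 10.9]
opening: 0.0133
grasp_force: 96.5
```

```bash
sed -i 's/167.8)\]/107.8)]/' ringw.py; python3 ringw.py w6; python3 - <<'E'
from h import *
print("vial top exp wrist",proj("wrist",(.5437+.07*np.cos(np.radians(107.8)),-.0956+.07*np.sin(np.radians(107.8)),.179)),"top",proj("top",(.5437+.07*np.cos(np.radians(107.8)),-.0956+.07*np.sin(np.radians(107.8)),.179)))
read_camera("top")
for c in("wrist","top"):
    for r in landmark_of(c,"vial_center")[:4]:print(c,r,at_z(c,r["xy"],.131))
E
```

```text
58 [ 0.9  1.5  1.   1.4  1.8  2.1 29.1 38.   3.5 39.3 30.1  1.2  2.8  1.
  2.5  2.   1. ] axis [ 0.54381019 -0.09501516] dir 107.95982085774273 cell [ 0.52222569 -0.02842605]
t 16.45 tcp [ 0.5438 -0.0968  0.1435] yaw 108.0 q [ 0.53  0.53 -0.61  1.81  0.38  0.91  0.07] F [-4.7 -2.7 10.1] M [0.24 1.24 0.16] op 0.013 gf 96.5
shift [ 0.0716  0.0005 -0.0815] twist 0.0
vial top exp wrist [279.43811181 124.52965271] top [267.62639182 191.26599691]
wrist {'xy': [38.5, 391.1], 'confidence': 0.73} [ 0.42646468 -0.23332123  0.131     ]
top {'xy': [114.4, 270.0], 'confidence': 0.7} [0.36496813 0.30539669 0.131     ]
top {'xy': [268.4, 197.7], 'confidence': 0.54} [ 0.51782081 -0.02951099  0.131     ]
top {'xy': [156.6, 265.8], 'confidence': 0.51} [0.37226481 0.21454075 0.131     ]
top {'xy': [167.0, 222.0], 'confidence': 0.42} [0.46761934 0.19395061 0.131     ]
```

View pics/w6_o.png

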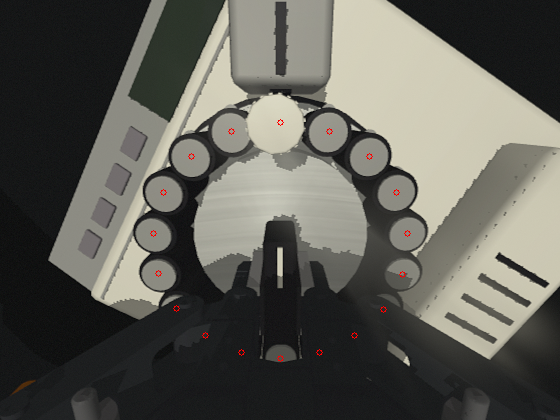

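The ring has turned 59.8° (the tool 59.7°). The vial's cap at (275,123) stands at the optical block, in line with its slot, and the knob is still firmly held. Handing in.

```bash
python3 -c "
from station import *
print(close_job())"
```

```text
the job is handed in; nothing more can be done
None
```

The vial is fully home in the open cell and released, the turret is turned clockwise to the third click stop (59.8° measured) with the gripper still holding the knob, and the job was handed in at about 17 s; no verdict came back.

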